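# Seat a loose crank on a vice's hidden tang by feel and clamp a block

## Robot

A 6-joint arm with a two-finger parallel gripper is mounted at the origin on the work surface. World frame = base frame: x ahead of the robot, y to its left, z up, the work surface at z = 0. Lengths are in m, angles in rad, forces in N, time in s.
With the tool pointing down it reaches from about 0.375 to 0.975 m from the base axis. Payload 3.8 kg.
Tool frame: the origin (TCP) lies at the very end of the fingers, on their centre line; the grasp point (between the pads) lies 19 mm behind it (robot.grasp_offset is the distance from the TCP to the grasp point, in m); z points along the fingers, y is the line along which they close (so a half turn about z gives the same grasp; the last joint's range is limited). The gripper opens to 85 mm and grips with 20 to 120 N. Pads are 22 mm wide; open, the fingers measure 114 mm over their backs; the gripper's body (76 mm by 85 mm) begins 54 mm behind the grasp point. The pads swing forward as they close: fully open they stand 13 mm farther back than shut.
Start: joints at [-1.184, 0.264, 1.604, -0, 1.274, -0.037], TCP at [0.278, -0.615, 0.231] pointing down, gripper open.
Joint ranges: [-2.63, 2.63], [-0.94, 2.18], [0.31, 2.57], [-1.31, 4.45], [0, 2.66], [-2.55, 2.55]. Speed limits (rad/s): [2.57, 2.57, 3.14, 3.14, 3.14, 3.14].

## Interface

Orientations are given as a unit quaternion [w, x, y, z].
In Python, from station import robot gives the robot as it stands.
- The arm moves only by the tool jog_arm, never from a script. Its argument "steps" is a list of rows, each a list of 7 numbers: the opening, from 0 (shut) to 1 (fully open), then the shift along the tool's x, y, z as a fraction of full scale, then the turn, a rotation vector about the tool's x, y, z as a fraction of full scale. In form: [[claw, tx, ty, tz, rx, ry, rz], ...]. A call has 1 to 20 rows; each row is the pose to reach, as a shift and turn from the pose commanded when the call began, along the tool's axes at that moment, turning the shorter way round; what a row does not reach only later rows make up. Full scale, the value 1, is 0.5 m for a shift and 180 degrees for a turn. A row lasts 1/10 s, in which the tool goes at most 50 mm and 8.59 degrees, less where a joint would pass 70% of its speed; a pose out of reach is approached as far as the arm can. A call with a number of a shift or a turn outside -1 to 1 is refused whole. A call with a gripper value outside its range is refused whole. The fingers move at their own pace and stop on an object; the grip force is fixed at half the most. Time passes only in rows, so rows that repeat a pose let the fingers close. It gives the time, the measured TCP pose, the force, the opening and the grip force at its end, in the units of the state.
- robot.state(): the state, without advancing time (a new reading comes with each control period).
- robot.camera(name): name is "side" or "top"; returns a dict with "pixels" (400x640x3 uint8, blue, green, red), "depth" (400x640 float32, m along the optical axis (not along the pixel's ray), 0 where there is no reading), "fov_y" (degrees; the focal length in pixels is half the picture's height over the tangent of half this angle, whatever the lens; pixels are square), "cx", "cy" (the principal point, pixels), "dist_coeffs" ([k1, k2, p1, p2, k3] as OpenCV has them; the pictures are not rectified), "cam_to_world" (4x4, takes a point from camera to world coordinates). Camera axes: x right, y up, looking along -z (the intrinsics and any distortion apply to the point x, -y, -z); pixel columns grow to the right and rows downward; lengths in m; the calibration is good to about 2 mm. A picture is of the moment at which its call begins.
- robot.close_job(): hands the job in; it is judged then, once.
The state is a dict: "time_s": time; "joint_positions": joint angles; "joint_velocities": joint speeds; "tau": joint torques, N m; "position": TCP position; "ee_rot": TCP orientation; "contact_force": force on the tool from outside, world axes, zero at the start; "moment": the same for the moment, N m; "finger_gap": opening from 0.0 (shut) to 1.0 (fully open); "grasp_force": force on a finger pad.
Only numpy, scipy, OpenCV 4.12 (cv2) and the standard library are available. Lean on these libraries where they do the work, as an engineer would, in place of code of your own. Each camera call takes 0.05 s, during which the arm holds its last target. There are 200 camera calls.

## Task

Take the loose crank from its wooden holder and seat it fully home, flange flush, on the flat spindle tang hidden down the well of the green vice, feeling for it without force. Then turn the crank clockwise until the moving jaw holds the wooden block firmly, without over-tightening, and leave the crank on the vice, touching neither the block nor the jaw yourself and leaving the other things where they are.

Things in the scene. Friction and masses are not known exactly. Their poses are not given: they have to be found in the camera images.
- crank_head (a point): Centre for grasping the loose crank's square yellow head, on the crank's axis: 20 x 20 mm, top 18 mm above this point. Crank 0.42 kg, stands upright in its holder. Local z up, local +x along the arm to the red knob; the head's faces are square to these axes. Flange: dark disc, 54 mm diameter, its top 26 mm and underside 38 mm below this point. The shank's foot is 82 mm below.
- crank_foot (a point): Centre of the lower end of the crank's shank, 82 mm under crank_head. Shank 44 mm long up to the flange, round, 29 mm diameter, but its lowest 20 mm are a 28 x 29 mm block (40.5 mm over corners) cut by a slot 12 mm wide and 20 mm deep. The slot runs along the crank's own x (along its arm), open at both ends.
- crank_knob (a point): Grip point of the crank's red knob: upright round sleeve, 22 mm diameter, 52 mm tall, this point 24 mm below its top, 80 mm from the crank's axis along local +x, 4 mm higher than crank_head. The sleeve spins freely on its pin, so a gripper can keep its own heading while carrying it round. The crank arm's top is 30 mm below this point.
- holder_top (a point): Centre of the top face of the fixed wooden holder, 90 x 90 x 50 mm, with a 46 mm hole, 46 mm deep, in which the crank's shank stands; the crank's flange rests on this face.
- well_mouth (a point): Centre of the mouth of the well: round 45 mm hole, 50 mm deep, in the top of a green 64 x 64 mm block, 100 mm above the bench, at the near end of the vice. Local z up, local +x along the vice towards the jaws. The spindle stands on the well's axis. Home, the crank's flange lies flush on this face, foot 44 mm down. Over 70 N (even a hard knock) between crank and vice before it is home does damage.
- tang_top (a point): Top of the flat tang on the spindle's end, on its axis, 32 mm down the well: an upright blade 30 mm long, 8 mm thick. Its heading differs each time and is not measured (this point's axes are the vice's). Crosswise, the crank stops here, flange 12 mm proud; within about 7 degrees of heading (every 180 degrees) its slot drops over the tang. Spindle friction 0.16 N m (up to 2 N at the knob); it stays where left.
- jaw_face (a point): Centre of the moving jaw's steel face (90 mm wide, jaw top 82 mm above the bench), 168 to 176 mm from the spindle axis at the start. Clockwise cranking (seen from above) moves it along the vice's +x, 16 mm a turn. On the block its rubber backing gives 1 mm per 30 N, and the pull at the knob climbs by 3 to 4 N a quarter turn: 5 to 7 N is a firm clamp, 10 N (300 N on the block) crushes it.
- block_center (a point): Centre of the loose dark wooden doming block, 50 x 70 x 58 mm, 0.16 kg, its 50 mm side along the vice's x, standing on the bed of the vice (28 mm above the bench) close to the fixed jaw, whose face lies 232 mm from the spindle axis.
- jar_center (a point): Centre of a jar of orange pigment, diameter 66 mm, 110 mm tall, upright on the bench; a bystander.
- driver: Red-handled screwdriver lying on the bench; a bystander.
- brush: Small brush lying on the bench; a bystander.
There are look-alikes about, which are no part of the job. There is more than one size of the part that bears block_center; the job needs the larger.

How it is judged:
By the outcome, as a careful person would: the job done as asked, in the order asked, and still so for the second after the job is handed in, with the robot touching nothing.
It also fails if it takes over 72 s, if anything falls off the work surface, if the arm or the gripper's body presses on something with over 40 N, if the wrist force passes 120 N, or if a joint passes its speed limit or range.

## Working session

There is one attempt and no reset: what is moved stays moved. The work goes in short steps, Python scripts to look and compute and a tool call to move; the robot and the scene stay as the last step left them, time stands still between calls to the robot, and variables do not carry over. Pictures are saved under pics/ and viewed, at most 10 in all, crops included, and the job is handed in when it is done.

Besides the shell and the picture viewer there is one more tool, called after "Call:" by a JSON object that holds its "op" and its "data". jog_arm: Moves the arm, as the interface text tells. Its arguments: {"type":"object","properties":{"steps":{"type":"array","items":{"type":"array","items":{"type":"number","minimum":-1,"maximum":1}}}},"required":["steps"]}

```bash
mkdir -p pics; ls; cat > h.py <<'E'
import numpy as np,cv2
from station import robot
def look(n):
    c=robot.camera(n); return c
def K(c):
    f=200/np.tan(np.radians(c["fov_y"])/2)
    return np.array([[f,0,c["cx"]],[0,f,c["cy"]],[0,0,1]]),np.array(c["dist_coeffs"],float)
def rays(c,uv):
    k,d=K(c); n=cv2.undistortPoints(np.array(uv,float).reshape(-1,1,2),k,d)[:,0]
    T=np.array(c["cam_to_world"]); v=np.c_[n[:,0],-n[:,1],-np.ones(len(n))]
    return T[:3,3],v@T[:3,:3].T
def onz(c,uv,z):
    o,v=rays(c,uv); return o+v*((z-o[2])/v[:,2])[:,None]
def cloud(c):
    vv,uu=np.mgrid[0:400,0:640]; o,v=rays(c,np.c_[uu.ravel(),vv.ravel()])
    P=o+v*c["depth"].ravel()[:,None]; P[c["depth"].ravel()==0]=np.nan
    return P.reshape(400,640,3)
E
python3 - <<'E'
from h import *
for n in("top","side"):
    c=look(n); cv2.imwrite(f"pics/{n}0.png",c["pixels"]); np.savez(f"{n}0.npz",**c)
    print(n,c["fov_y"],c["cx"],c["cy"],c["dist_coeffs"],np.round(c["cam_to_world"],3).tolist())
print(robot.state())
E
```

```text
pics
top 55.06272575900678 320.19118827571873 202.70099103779341 [0.02220307 0.         0.         0.         0.        ] [[0.048, 0.977, -0.208, 0.384], [-0.999, 0.047, -0.01, 0.0], [-0.0, 0.209, 0.978, 0.97], [0.0, 0.0, 0.0, 1.0]]
side 46.789973130000774 319.6443923011547 204.2724952531823 [-0.10725017  0.          0.          0.          0.        ] [[-0.998, 0.028, -0.052, 0.503], [-0.058, -0.623, 0.78, 0.973], [-0.011, 0.781, 0.624, 0.878], [0.0, 0.0, 0.0, 1.0]]
{'time_s': 0.1, 'joint_positions': array([-1.18390621e+00,  2.64701482e-01,  1.60524886e+00, -5.17835163e-06,
        1.27368738e+00, -3.68683388e-02]), 'joint_velocities': array([-0.00014449, -0.00099793, -0.00270326, -0.00041981,  0.0006131 ,
        0.00062727]), 'tau': array([ 2.04194130e-04, -5.16705287e+01, -3.68590415e+01, -9.63242815e-05,
        6.20856692e-03,  1.92137276e-05]), 'position': array([ 0.2773195 , -0.61467638,  0.2300644 ]), 'ee_rot': array([-1.00648750e-03,  9.77636773e-01,  2.10298108e-01, -1.80480317e-04]), 'contact_force': array([-0.15149581, -0.23827995, -0.10163784]), 'moment': array([-0.00413221, -0.00976557, -0.02593479]), 'grasp_force': 0.0, 'finger_gap': 0.999574398893656}
```

View pics/top0.png

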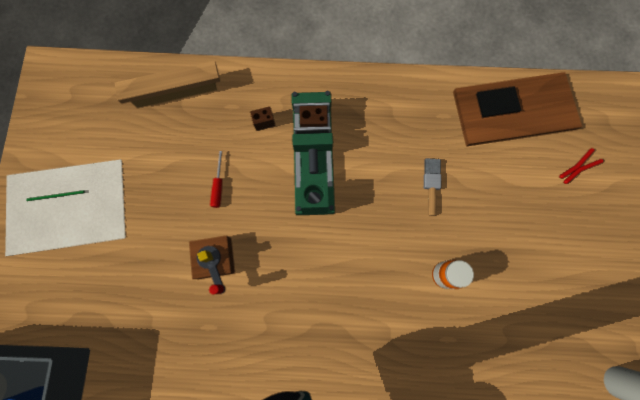

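View pics/side0.png

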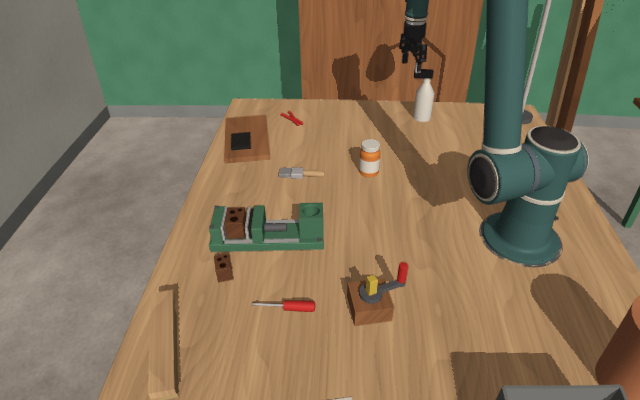

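The top view shows the crank in its holder, with the yellow head at (205,256) and the red knob at (215,289). The vice's well is at (313,196), and the larger block sits in the jaws at (314,115). The loose small block at (262,118) is a look-alike. Next I'll measure these.

```bash
python3 - <<'E'
from h import *
for n in("top","side"):
    c=dict(np.load(f"{n}0.npz")); im=c["pixels"]; hsv=cv2.cvtColor(im,cv2.COLOR_BGR2HSV); P=cloud(c)
    def blobs(m,lab,z,a=20):
        k,l,s,ce=cv2.connectedComponentsWithStats(m.astype(np.uint8))
        for i in range(1,k):
            if s[i,4]>=a:
                q=P[l==i]; 
                print(n,lab,s[i].tolist(),ce[i].round(1),"onz",onz(c,[ce[i]],z)[0].round(4),"med",np.nanmedian(q,0).round(4),"zmax",np.nanpercentile(q[:,2],95).round(3))
    H,S,V=[hsv[...,i].astype(int) for i in range(3)]
    Z=P[...,2]
    blobs((H>22)&(H<35)&(S>180)&(V>120),"yellow",.106)
    top=(abs(Z-.106)<.004)&(H>20)&(H<36)&(S>150)
    blobs(top,"yellowtop",.106)
    blobs(((H<5)|(H>175))&(S>180)&(V>90),"red",.116)
    g=(H>65)&(H<95)&(S>80)&(abs(Z-.1)<.006)
    blobs(g,"greentop",.1)
    g=g.astype(np.uint8)
    if n=="top":
        cnts,_=cv2.findContours(g,cv2.RETR_CCOMP,cv2.CHAIN_APPROX_NONE)
        for ct in cnts:
            if len(ct)>20: w=onz(c,ct[:,0],.1)[:,:2]; r=cv2.minAreaRect((w*1000).astype(np.float32)); print("rect",r, cv2.minEnclosingCircle((w*1000).astype(np.float32)))
        h=(abs(Z-.05)<.005)&(H<20); blobs(h,"holder",.05,200)
    # slices
        crop=cv2.resize(im[170:310,180:350],None,fx=4,fy=4,interpolation=cv2.INTER_CUBIC); cv2.imwrite("pics/crop0.png",crop)
E
```

```text
top yellow [198, 251, 9, 10, 70] [201.9 255.3] onz [0.4354 0.267  0.106 ] med [0.4359 0.2674 0.1058] zmax 0.108
top yellowtop [197, 250, 11, 11, 79] [202.1 255.2] onz [0.4359 0.2667 0.106 ] med [0.436  0.2668 0.1055] zmax 0.108
top red [560, 149, 43, 35, 363] [579.4 167. ] onz [ 0.678  -0.5814  0.116 ] med [ 0.7131 -0.6497  0.0135] zmax 0.017
top red [210, 178, 10, 29, 184] [214.6 191.9] onz [0.5795 0.2512 0.116 ] med [0.6003 0.2781 0.0249] zmax 0.028
top red [210, 285, 9, 9, 65] [213.6 289.2] onz [0.3635 0.2304 0.116 ] med [0.3638 0.2302 0.1159] zmax 0.118
top greentop [301, 180, 28, 28, 469] [314.2 193.9] onz [0.5894 0.0242 0.1   ] med [0.588  0.0234 0.1003] zmax 0.103
rect ((590.6168823242188, 23.653053283691406), (64.824462890625, 62.65547180175781), 3.3372082710266113) ((589.7869873046875, 24.535911560058594), 43.48978805541992)
rect ((590.5545043945312, 24.668697357177734), (45.349727630615234, 45.04281234741211), 47.26881790161133) ((590.21044921875, 24.859582901000977), 24.1506290435791)
top holder [119, 79, 101, 24, 209] [168.4  91.8] onz [0.8551 0.4176 0.05  ] med [0.8541 0
[... 1085 characters left out ...]
eentop [105, 2, 28, 4, 55] [118.8   3.3] onz [ 2.0323 -2.0887  0.1   ] med [ 2.0317 -2.0894  0.1003] zmax 0.105
side greentop [528, 4, 16, 4, 31] [535.9   5.8] onz [-0.6956 -2.0885  0.1   ] med [-0.6934 -2.0899  0.0997] zmax 0.105
side greentop [550, 6, 21, 4, 41] [560.4   7.3] onz [-0.8581 -2.0883  0.1   ] med [-0.8551 -2.0877  0.0994] zmax 0.106
side greentop [603, 9, 37, 6, 72] [620.7  11.8] onz [-1.2742 -2.0902  0.1   ] med [-1.2713 -2.0881  0.1009] zmax 0.106
side greentop [300, 203, 23, 17, 255] [311. 211.] onz [0.5883 0.0301 0.1   ] med [0.5876 0.0302 0.0996] zmax 0.102
side greentop [505, 208, 44, 21, 111] [524.6 221.2] onz [0.0273 0.0475 0.1   ] med [0.0339 0.0541 0.1001] zmax 0.105
```

View pics/crop0.png

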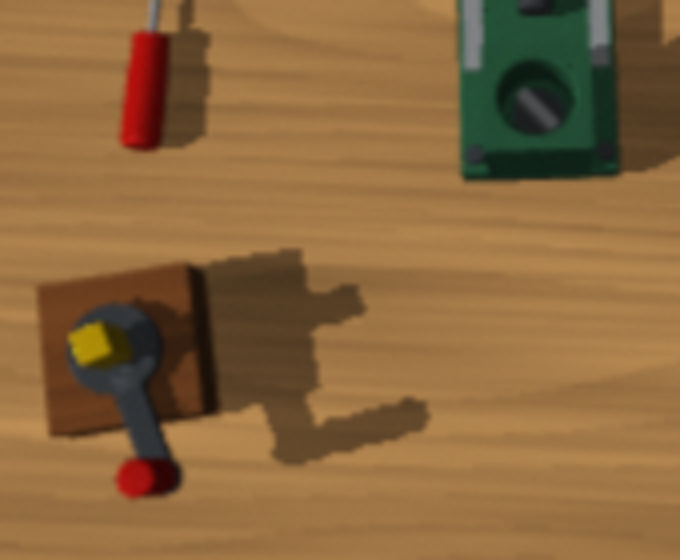

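The crop shows the tang as a bright bar in the well, running down and to the right from about (515,87) to (555,128) in crop pixels. I'll measure its heading, the jaw and the block.

```bash
python3 - <<'E'
from h import *
c=dict(np.load("top0.npz")); im=c["pixels"]; hsv=cv2.cvtColor(im,cv2.COLOR_BGR2HSV); P=cloud(c);Z=P[...,2]
print(hsv[184:206:2,304:326:2,2]); print((Z[184:206:2,304:326:2]*1000).round())
sub=(hsv[...,1]<75)&(hsv[...,2]>60); m=np.zeros_like(sub); m[186:206,306:324]=sub[186:206,306:324]
v,u=np.nonzero(m); w=onz(c,np.c_[u,v],.068)[:,:2]*1000
vx,vy,x,y=cv2.fitLine(w.astype(np.float32),cv2.DIST_L2,0,.01,.01).ravel()
r=cv2.minAreaRect(w.astype(np.float32)); print(len(w),w.mean(0),np.degrees(np.arctan2(vy,vx)),r)
# green vice outline from above z>.09 for heading; dark block top
H,S,V=[hsv[...,i].astype(int) for i in range(3)]
R=np.zeros_like(sub);R[95:145,290:340]=1
b=R&(H<18)&(abs(Z-.086)<.005)
q=P[b]; print("block",np.nanmean(q,0),cv2.minAreaRect((q[:,:2]*1000).astype(np.float32)))
g=(H>65)&(H<95)&(S>80)&(Z>.07)&(Z<.11); q=P[g]; q=q[np.hypot(q[:,0]-.7,q[:,1]-.02)<.2]
print("vice",cv2.minAreaRect((q[:,:2]*1000).astype(np.float32)))
j=g&(P[...,0]>.64)&(abs(P[...,1])<.1)&(abs(Z-.082)<.005); q=P[j]; print("jaw x hist",np.histogram(q[:,0],bins=np.arange(.7,.9,.006)))
E
```

```text
[[78 79 76 67 64 64 73 77 75 77 79]
 [78 73 47 32 29 31 44 58 77 67 77]
 [74 41 27 27 26 27 27 39 58 78 77]
 [60 27 26 33 39 40 40 33 44 68 80]
 [42 25 36 61 51 33 35 42 40 50 84]
 [38 32 43 70 76 48 30 31 41 41 81]
 [48 40 37 44 72 76 47 31 35 46 79]
 [64 42 35 32 44 71 75 48 34 57 77]
 [75 50 35 31 31 45 72 72 45 71 75]
 [76 72 56 36 32 32 45 59 71 74 76]
 [75 77 77 74 70 69 71 73 75 76 76]]
[[100.  97. 100.  99. 100.  96.  97. 101. 101. 101.  99.]
 [101.  98.  99.  90.  83.  83.  82.  90.  97.  99.  99.]
 [101. 100.  85.  75.  64.  61.  65.  68.  83.  98.  98.]
 [ 99.  87.  66.  53.  49.  51.  53.  51.  58.  80. 101.]
 [100.  69.  48.  70.  68.  55.  51.  49.  51.  61.  97.]
 [ 99.  56.  49.  68.  69.  69.  52.  54.  51.  47.  99.]
 [ 99.  51.  51.  54.  69.  68.  69.  52.  50.  51. 100.]
 [100.  51.  49.  51.  51.  67.  69.  68.  51.  52. 100.]
 [ 99.  99.  50.  52.  52.  52.  67.  67.  53. 100. 101.]
 [103. 101.  98.  55.  53.  53.  51.  99. 101. 100. 101.]
 [ 99. 100. 100. 101.  96. 100. 101. 101.  98. 100. 102.]]
34 [590.61715602  25.23149314] 45.82912 ((590.6309204101562, 25.252666473388672), (29.455163955688477, 5.1798200607299805), 47.07930374145508)
block [0.79416039 0.03700668 0.08619217] ((787.5018920898438, 36.111263275146484), (69.1876449584961, 67.31676483154297), 3.3195950984954834)
vice ((706.3328857421875, 34.143890380859375), (297.03619384765625, 95.05367279052734), 4.899977684020996)
jaw x hist (array([ 0,  0, 26, 86, 94, 91, 81, 79, 10,  0,  0,  0,  0,  0,  0,  0,  0,
        0,  0,  0,  4, 57, 83, 87, 71, 38,  1,  0,  0,  0,  0,  0,  0]), array([0.7  , 0.706, 0.712, 0.718, 0.724, 0.73 , 0.736, 0.742, 0.748,
       0.754, 0.76 , 0.766, 0.772, 0.778, 0.784, 0.79 , 0.796, 0.802,
       0.808, 0.814, 0.82 , 0.826, 0.832, 0.838, 0.844, 0.85 , 0.856,
       0.862, 0.868, 0.874, 0.88 , 0.886, 0.892, 0.898]))
```

```bash
cat >> h.py <<'E'
from scipy.spatial.transform import Rotation as Ro
def rot(q): return Ro.from_quat([q[1],q[2],q[3],q[0]])
def yh(s): y=rot(s["ee_rot"]).as_matrix()[:,1]; return np.degrees(np.arctan2(y[1],y[0]))
def plan(pts,yaw=None):
    """rows of shift/turn for world TCP targets, tool straight down, tool y at heading yaw deg"""
    s=robot.state(); R=rot(s["ee_rot"]); y0=yh(s)
    a=np.radians(y0 if yaw is None else yaw); y=np.array([np.cos(a),np.sin(a),0]); z=np.array([0,0,-1.])
    D=(R.inv()*Ro.from_matrix(np.c_[np.cross(y,z),y,z])).as_rotvec()/np.pi
    for p in np.atleast_2d(pts): print((R.inv().apply(p-s["position"])/.5).round(4).tolist(),D.round(4).tolist())
    return s
def brief():
    s=robot.state(); print("t",s["time_s"],"p",s["position"].round(4),"yh",yh(s).round(2),"F",s["contact_force"].round(1),"M",s["moment"].round(2),"gap",round(s["finger_gap"],3),"gf",round(s["grasp_force"],1)); return s
E
python3 - <<'E'
from h import *
plan([[.45,-.2,.25],[.4357,.2668,.16]],-62.9); brief()
E
```

```text
[0.6558, -0.6141, -0.0386] [-0.0006, -0.0, -0.0157]
[1.0136, -1.4765, 0.1432] [-0.0006, -0.0, -0.0157]
t 0.1 p [ 0.2773 -0.6147  0.2301] yh -65.72 F [-0.2 -0.2 -0.1] M [-0.   -0.01 -0.03] gap 1.0 gf 0.0
```

Call:
{"op": "jog_arm", "data": {"steps": [[1, 0.656, -0.614, -0.039, 0, 0, 0], [1, 0.656, -0.614, -0.039, 0, 0, 0], [1, 0.656, -0.614, -0.039, 0, 0, 0], [1, 0.656, -0.614, -0.039, 0, 0, 0], [1, 0.656, -0.614, -0.039, 0, 0, 0], [1, 0.656, -0.614, -0.039, 0, 0, 0], [1, 0.656, -0.614, -0.039, 0, 0, 0], [1, 0.656, -0.614, -0.039, 0, 0, -0.0157], [1, 0.656, -0.614, -0.039, 0, 0, -0.0157], [1, 0.656, -0.614, -0.039, 0, 0, -0.0157]]}}

```text
time_s: 1.1
position: [0.4519, -0.1953, 0.2508]
ee_rot: [-0.001, 0.971, 0.238, 0.001]
contact_force: [0.5, -1.6, 0.3]
finger_gap: 1.001
grasp_force: 0.0
```

```bash
python3 -c "
from h import *
plan([[.4357,.2668,.16]],-62.9); brief()"
```

```text
[0.3976, -0.8345, 0.1838] [-0.0005, -0.0006, 0.0022]
t 1.1 p [ 0.4519 -0.1953  0.2508] yh -62.51 F [ 0.5 -1.6  0.3] M [ 0.02 -0.01  0.02] gap 1.001 gf 0.0
```

Call:
{"op": "jog_arm", "data": {"steps": [[1, 0.398, -0.834, 0.184, 0, 0, 0.002], [1, 0.398, -0.834, 0.184, 0, 0, 0.002], [1, 0.398, -0.834, 0.184, 0, 0, 0.002], [1, 0.398, -0.834, 0.184, 0, 0, 0.002], [1, 0.398, -0.834, 0.184, 0, 0, 0.002], [1, 0.398, -0.834, 0.184, 0, 0, 0.002], [1, 0.398, -0.834, 0.184, 0, 0, 0.002], [1, 0.398, -0.834, 0.184, 0, 0, 0.002], [1, 0.398, -0.834, 0.184, 0, 0, 0.002], [1, 0.398, -0.834, 0.184, 0, 0, 0.002], [1, 0.398, -0.834, 0.184, 0, 0, 0.002], [1, 0.398, -0.834, 0.184, 0, 0, 0.002], [1, 0.398, -0.834, 0.184, 0, 0, 0.002]]}}

```text
time_s: 2.4
position: [0.4377, 0.2599, 0.1588]
ee_rot: [0.0, 0.973, 0.231, -0.0]
contact_force: [0.8, 0.1, -0.1]
finger_gap: 1.0
grasp_force: 0.0
```

```bash
python3 - <<'E'
from h import *
plan([[.4357,.2672,.16],[.4357,.2672,.069]],-62.9); brief()
c=look("side"); cv2.imwrite("pics/s1.png",cv2.resize(c["pixels"][150:350,270:470],None,fx=3,fy=3))
E
```

```text
[0.003, -0.0148, -0.0024] [0.0002, 0.0001, -0.0023]
[0.003, -0.0149, 0.1796] [0.0002, 0.0001, -0.0023]
t 2.4 p [0.4377 0.2599 0.1588] yh -63.32 F [ 0.8  0.1 -0.1] M [-0.03 -0.03  0.04] gap 1.0 gf 0.0
```

View pics/s1.png

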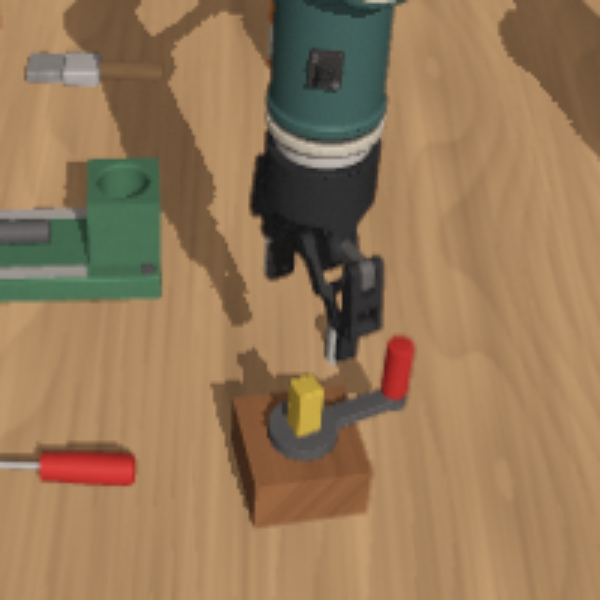

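The picture shows the fingers straddling the yellow head at about (305,400), with the knob clear at (397,370). I'll let the arm settle, then correct.

Call:
{"op": "jog_arm", "data": {"steps": [[1, 0, 0, 0, 0, 0, 0], [1, 0, 0, 0, 0, 0, 0], [1, 0, 0, 0, 0, 0, 0]]}}

```text
time_s: 2.75
position: [0.4377, 0.2607, 0.1591]
ee_rot: [-0.0, 0.973, 0.231, 0.0]
contact_force: [0.2, 0.0, -0.1]
finger_gap: 0.997
grasp_force: 0.0
```

```bash
python3 - <<'E'
from h import *
plan([[.4357,.2672,.16],[.4357,.2672,.069]],-62.9); brief()
E
```

```text
[0.0022, -0.0133, -0.0019] [0.0, -0.0001, -0.0023]
[0.0022, -0.0133, 0.1801] [0.0, -0.0001, -0.0023]
t 2.75 p [0.4377 0.2607 0.1591] yh -63.31 F [ 0.2  0.  -0.1] M [-0.    0.03  0.01] gap 0.997 gf 0.0
```

Call:
{"op": "jog_arm", "data": {"steps": [[1, 0.002, -0.013, 0.03, 0, 0, -0.002], [1, 0.002, -0.013, 0.08, 0, 0, -0.002], [1, 0.002, -0.013, 0.13, 0, 0, -0.002], [1, 0.002, -0.013, 0.165, 0, 0, -0.002], [1, 0.002, -0.013, 0.18, 0, 0, -0.002], [1, 0.002, -0.013, 0.18, 0, 0, -0.002], [0.4, 0.002, -0.013, 0.18, 0, 0, -0.002], [0.1, 0.002, -0.013, 0.18, 0, 0, -0.002], [0.1, 0.002, -0.013, 0.18, 0, 0, -0.002], [0.1, 0.002, -0.013, 0.18, 0, 0, -0.002], [0.1, 0.002, -0.013, 0.18, 0, 0, -0.002], [0.1, 0.002, -0.013, 0.18, 0, 0, -0.002]]}}

```text
time_s: 3.95
position: [0.436, 0.2677, 0.0696]
ee_rot: [-0.0, 0.972, 0.234, 0.001]
contact_force: [0.4, -0.1, 4.4]
finger_gap: 0.223
grasp_force: 58.8
```

```bash
python3 - <<'E'
from h import *
plan([[.4357,.2672,.069]],-62.9); brief()
E
```

```text
[-0.001, 0.0007, 0.0012] [0.0, -0.0004, 0.0]
t 3.95 p [0.436  0.2677 0.0696] yh -62.89 F [ 0.4 -0.1  4.4] M [-0.06  0.19  0.01] gap 0.223 gf 58.8
```

Call:
{"op": "jog_arm", "data": {"steps": [[0.1, 0, 0, -0.02, 0, 0, 0], [0.1, 0, 0, -0.06, 0, 0, 0], [0.1, 0, 0, -0.12, 0, 0, 0], [0.1, 0, 0, -0.18, 0, 0, 0], [0.1, 0, 0, -0.23, 0, 0, 0], [0.1, 0, 0, -0.25, 0, 0, 0], [0.1, 0, 0, -0.25, 0, 0, 0], [0.1, 0, 0, -0.25, 0, 0, 0]]}}

```text
time_s: 4.75
position: [0.4344, 0.267, 0.1923]
ee_rot: [0.0, 0.972, 0.234, -0.001]
contact_force: [-0.6, 0.6, -4.7]
finger_gap: 0.227
grasp_force: 59.5
```

```bash
python3 - <<'E'
from h import *
plan([[.5905,.0252,.195]],-44); brief()
E
```

```text
[0.0575, 0.5728, -0.0056] [-0.0001, 0.0008, -0.105]
t 4.75 p [0.4344 0.267  0.1923] yh -62.89 F [-0.6  0.6 -4.7] M [-0.   -0.06  0.03] gap 0.227 gf 59.5
```

Call:
{"op": "jog_arm", "data": {"steps": [[0.1, 0.003, 0.03, -0.003, 0, 0, -0.01], [0.1, 0.009, 0.09, -0.006, 0, 0, -0.03], [0.1, 0.016, 0.16, -0.006, 0, 0, -0.05], [0.1, 0.023, 0.23, -0.006, 0, 0, -0.07], [0.1, 0.03, 0.3, -0.006, 0, 0, -0.09], [0.1, 0.037, 0.37, -0.006, 0, 0, -0.105], [0.1, 0.044, 0.44, -0.006, 0, 0, -0.105], [0.1, 0.051, 0.5, -0.006, 0, 0, -0.105], [0.1, 0.055, 0.55, -0.006, 0, 0, -0.105], [0.1, 0.057, 0.57, -0.006, 0, 0, -0.105], [0.1, 0.0575, 0.573, -0.006, 0, 0, -0.105], [0.1, 0.0575, 0.573, -0.006, 0, 0, -0.105], [0.1, 0.0575, 0.573, -0.006, 0, 0, -0.105]]}}

```text
time_s: 6.05
position: [0.5906, 0.0267, 0.196]
ee_rot: [-0.001, 0.92, 0.391, -0.001]
contact_force: [-0.1, 0.0, -4.0]
finger_gap: 0.226
grasp_force: 59.9
```

```bash
python3 - <<'E'
from h import *
plan([[.5905,.0252,.195]],-44); brief()
c=look("side"); d=look("top"); np.savez("s2.npz",**c); np.savez("t2.npz",**d)
a=cv2.resize(c["pixels"][110:270,220:380],(560,560)); b=cv2.resize(d["pixels"][150:270,250:370],(560,560)); 
cv2.imwrite("pics/v2.png",cv2.resize(np.hstack([a,b]),(800,400)))
E
```

```text
[-0.0023, 0.002, 0.0021] [-0.0005, 0.0002, 0.0003]
t 6.05 p [0.5906 0.0267 0.196 ] yh -43.94 F [-0.1  0.  -4. ] M [-0.01 -0.01  0.01] gap 0.226 gf 59.9
```

View pics/v2.png

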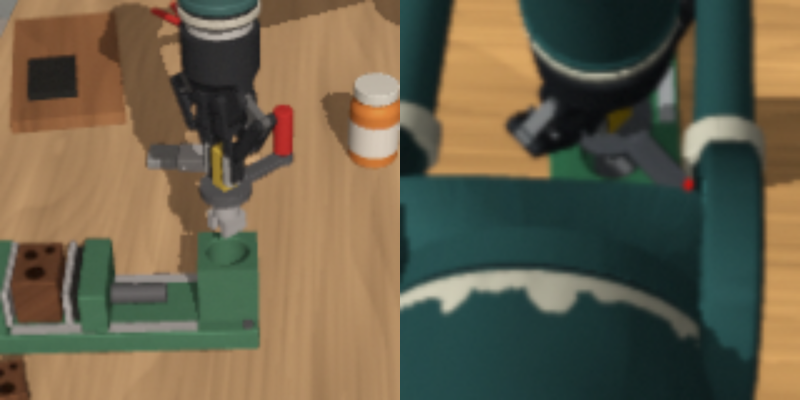

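The left half (side view) shows the shank foot hanging at about (228,220), just above the well mouth at (228,250), and the slot looks clear. I'll measure the shank axis against the well in the same camera.

```bash
python3 - <<'E'
from h import *
from scipy.optimize import least_squares
def fit(p,r=None):
    p=p[:,:2]; f=lambda q:np.hypot(*(p-q[:2]).T)-(q[2] if r is None else r)
    s=least_squares(f,np.r_[p.mean(0),.02][:3 if r is None else 2],loss="soft_l1",f_scale=.001); return s.x.round(4),np.abs(s.fun).mean().round(4)
for n in("side0","top0"):
    c=dict(np.load(n+".npz")); P=cloud(c); Z=P[...,2]
    m=(abs(Z-.1)<.006)&(np.abs(P[...,0]-.59)<.04)&(np.abs(P[...,1]-.025)<.04)
    cn,h=cv2.findContours(m.astype(np.uint8),cv2.RETR_CCOMP,cv2.CHAIN_APPROX_NONE)
    for ct,hh in zip(cn,h[0]):
        if hh[3]>=0 and len(ct)>15: 
            w=onz(c,ct[:,0],.1); print(n,len(ct),"well",fit(w))
        if hh[3]<0 and len(ct)>30:
            w=onz(c,ct[:,0],.1)*1000; print("outer",cv2.minAreaRect(w[:,:2].astype(np.float32)))
c=dict(np.load("s2.npz")); P=cloud(c); Z=P[...,2]
near=(np.hypot(P[...,0]-.59,P[...,1]-.027)<.045)
for a,b in((.136,.152),(.155,.17)):
    m=near&(Z>a)&(Z<b); q=P[m]; v,u=np.nonzero(m)
    print("shank",a,len(q),q.min(0).round(4),q.max(0).round(4),np.median(q,0).round(4),fit(q,.0145))
# edge midline of shank rows: intersect rays with plane y=.027
for v in range(170,215):
    r=np.nonzero(near[v]&(Z[v]>.132)&(Z[v]<.18))[0]
    if len(r)>3:
        o,d=rays(c,[[(r[0]+r[-1])/2,v]]); p=o+d[0]*((.0255-o[1])/d[0,1]); print(v,r[0],r[-1],p.round(4))
E
```

```text
outer ((590.3861694335938, 29.38014793395996), (62.32426834106445, 67.28425598144531), 3.077084541320801)
side0 41 well (array([0.59  , 0.0294, 0.0226]), np.float64(0.0011))
outer ((590.1729736328125, 24.54122543334961), (65.40225219726562, 63.37770462036133), 5.296964645385742)
top0 54 well (array([0.5903, 0.0247, 0.023 ]), np.float64(0.0005))
shank 0.136 78 [0.5715 0.0235 0.1361] [0.6085 0.0469 0.1519] [0.5866 0.0359 0.1443] (array([0.5892, 0.0277]), np.float64(0.0022))
shank 0.155 38 [0.5765 0.0293 0.1551] [0.6046 0.0427 0.1675] [0.5889 0.0386 0.1602] (array([0.5904, 0.0263]), np.float64(0.0012))
191 302 317 [0.5911 0.0255 0.1628]
192 304 314 [0.5925 0.0255 0.1595]
193 305 315 [0.59   0.0255 0.1564]
194 303 316 [0.5914 0.0255 0.1531]
195 303 317 [0.5901 0.0255 0.1499]
196 303 317 [0.5902 0.0255 0.1466]
197 303 317 [0.5903 0.0255 0.1433]
198 303 317 [0.5904 0.0255 0.14  ]
199 303 317 [0.5905 0.0255 0.1367]
200 303 317 [0.5905 0.0255 0.1334]
201 304 317 [0.5893 0.0255 0.1301]
202 308 315 [0.5868 0.0255 0.1269]
203 308 313 [0.5895 0.0255 0.1234]
```

Call:
{"op": "jog_arm", "data": {"steps": [[0.1, 0, 0, 0.02, 0, 0, 0], [0.1, 0, 0, 0.04, 0, 0, 0], [0.1, 0, 0, 0.052, 0, 0, 0], [0.1, 0, 0, 0.06, 0, 0, 0], [0.1, 0, 0, 0.064, 0, 0, 0], [0.1, 0, 0, 0.068, 0, 0, 0], [0.1, 0, 0, 0.072, 0, 0, 0], [0.1, 0, 0, 0.072, 0, 0, 0]]}}

```text
time_s: 6.95
position: [0.5916, 0.0256, 0.1607]
ee_rot: [-0.0, 0.92, 0.391, -0.0]
contact_force: [1.7, -0.1, -4.2]
finger_gap: 0.224
grasp_force: 60.0
```

```bash
python3 -c "
from h import *
brief()"
```

```text
t 6.95 p [0.5916 0.0256 0.1607] yh -44.0 F [ 1.7 -0.1 -4.2] M [0.04 0.01 0.01] gap 0.224 gf 60.0
```

Call:
{"op": "jog_arm", "data": {"steps": [[0.1, 0, 0, 0.006, 0, 0, 0], [0.1, 0, 0, 0.012, 0, 0, 0], [0.1, 0, 0, 0.018, 0, 0, 0], [0.1, 0, 0, 0.024, 0, 0, 0], [0.1, 0, 0, 0.03, 0, 0, 0], [0.1, 0, 0, 0.036, 0, 0, 0], [0.1, 0, 0, 0.042, 0, 0, 0], [0.1, 0, 0, 0.046, 0, 0, 0], [0.1, 0, 0, 0.046, 0, 0, 0]]}}

```text
time_s: 7.85
position: [0.5912, 0.0257, 0.1373]
ee_rot: [-0.0, 0.92, 0.391, -0.0]
contact_force: [0.5, -0.6, -4.8]
finger_gap: 0.228
grasp_force: 60.0
```

```bash
python3 -c "
from h import *
brief()"
```

```text
t 7.85 p [0.5912 0.0257 0.1373] yh -43.99 F [ 0.5 -0.6 -4.8] M [ 0.02 -0.02 -0.07] gap 0.228 gf 60.0
```

Call:
{"op": "jog_arm", "data": {"steps": [[0.1, 0, 0, 0.004, 0, 0, 0], [0.1, 0, 0, 0.008, 0, 0, 0], [0.1, 0, 0, 0.011, 0, 0, 0], [0.1, 0, 0, 0.014, 0, 0, 0], [0.1, 0, 0, 0.017, 0, 0, 0], [0.1, 0, 0, 0.017, 0, 0, 0]]}}

```text
time_s: 8.45
position: [0.5913, 0.0256, 0.129]
ee_rot: [-0.0, 0.92, 0.391, -0.0]
contact_force: [0.4, -0.2, -4.7]
finger_gap: 0.227
grasp_force: 60.0
```

```bash
python3 -c "
from h import *
brief()"
```

```text
t 8.45 p [0.5913 0.0256 0.129 ] yh -43.99 F [ 0.4 -0.2 -4.7] M [ 0.07 -0.02  0.06] gap 0.227 gf 60.0
```

Call:
{"op": "jog_arm", "data": {"steps": [[0.1, 0, 0, 0.004, 0, 0, 0], [0.1, 0, 0, 0.008, 0, 0, 0], [0.1, 0, 0, 0.011, 0, 0, 0], [0.1, 0, 0, 0.014, 0, 0, 0], [0.1, 0, 0, 0.016, 0, 0, 0], [0.1, 0, 0, 0.017, 0, 0, 0], [0.1, 0, 0, 0.017, 0, 0, 0]]}}

```text
time_s: 9.15
position: [0.5915, 0.0256, 0.1207]
ee_rot: [-0.0, 0.92, 0.391, -0.0]
contact_force: [-0.5, -0.3, -4.6]
finger_gap: 0.227
grasp_force: 60.0
```

```bash
python3 -c "
from h import *
brief()"
```

```text
t 9.15 p [0.5915 0.0256 0.1207] yh -43.99 F [-0.5 -0.3 -4.6] M [0.02 0.01 0.04] gap 0.227 gf 60.0
```

Nearly home. I'll creep down to contact.

Call:
{"op": "jog_arm", "data": {"steps": [[0.1, 0, 0, 0.001, 0, 0, 0], [0.1, 0, 0, 0.002, 0, 0, 0], [0.1, 0, 0, 0.003, 0, 0, 0], [0.1, 0, 0, 0.003, 0, 0, 0]]}}

```text
time_s: 9.55
position: [0.5916, 0.0256, 0.1196]
ee_rot: [0.0, 0.92, 0.391, 0.0]
contact_force: [0.2, -0.4, -2.3]
finger_gap: 0.227
grasp_force: 60.3
```

```bash
python3 -c "
from h import *
brief()"
```

```text
t 9.55 p [0.5916 0.0256 0.1196] yh -43.99 F [ 0.2 -0.4 -2.3] M [0.05 0.19 0.  ] gap 0.227 gf 60.3
```

Call:
{"op": "jog_arm", "data": {"steps": [[0.1, 0, 0, 0.0008, 0, 0, 0], [0.1, 0, 0, 0.0008, 0, 0, 0], [0.5, 0, 0, 0.0008, 0, 0, 0], [1, 0, 0, 0.0008, 0, 0, 0], [1, 0, 0, 0.0008, 0, 0, 0], [1, 0, 0, 0.0008, 0, 0, 0], [1, 0, 0, 0.0008, 0, 0, 0], [1, 0, 0, -0.03, 0, 0, 0], [1, 0, 0, -0.08, 0, 0, 0], [1, 0, 0, -0.13, 0, 0, 0], [1, 0, 0, -0.13, 0, 0, 0], [1, 0, 0, -0.13, 0, 0, 0]]}}

```text
time_s: 10.75
position: [0.5924, 0.0256, 0.1859]
ee_rot: [0.001, 0.92, 0.391, 0.001]
contact_force: [-0.1, 0.3, 0.1]
finger_gap: 1.002
grasp_force: 0.0
```

```bash
python3 - <<'E'
from h import *
plan([[.5354,-.0319,.185],[.5354,-.0319,.123]],-44); brief()
c=look("side");np.savez("s3.npz",**c); P=cloud(c);Z=P[...,2]; hsv=cv2.cvtColor(c["pixels"],cv2.COLOR_BGR2HSV);H,S,V=[hsv[...,i].astype(int) for i in range(3)]
w=(np.abs(P[...,0]-.58)<.12)&(np.abs(P[...,1]-.0)<.12)
y=P[w&(H>20)&(H<36)&(S>150)&(Z>.11)]; r=P[w&((H<5)|(H>175))&(S>150)&(Z>.1)]
for n,q in(("yel",y),("red",r)): print(n,len(q),np.median(q,0).round(4),"z",np.percentile(q[:,2],[2,98]).round(4),"top",np.median(q[q[:,2]>q[:,2].max()-.006],0).round(4))
cv2.imwrite("pics/s3.png",cv2.resize(c["pixels"][110:270,220:380],(560,560)))
E
```

```text
[-0.162, -0.002, 0.0014] [0.0006, -0.0006, 0.0]
[-0.1622, -0.0023, 0.1254] [0.0006, -0.0006, 0.0]
t 10.75 p [0.5924 0.0256 0.1859] yh -43.99 F [-0.1  0.3  0.1] M [-0.02  0.06 -0.02] gap 1.002 gf 0.0
yel 154 [0.5899 0.0317 0.1398] z [0.1148 0.1581] top [0.5907 0.0291 0.1555]
red 129 [ 0.5349 -0.0234  0.1495] z [0.1193 0.1687] top [0.63   0.0319 0.382 ]
```

View pics/s3.png

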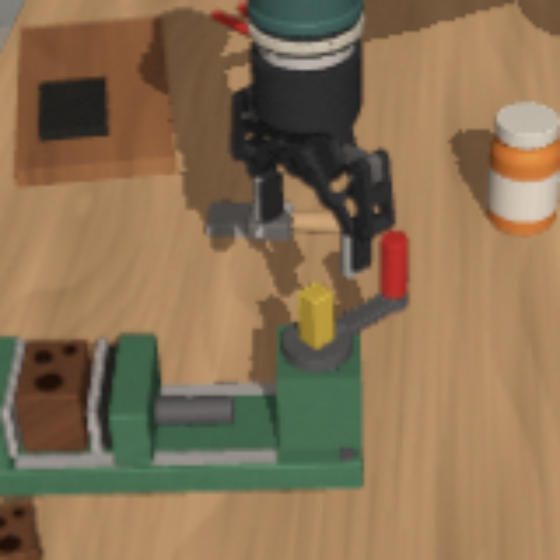

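The side view shows the flange flush on the green block at about (318,342), with the knob at (395,265). The head top at z≈0.1555 matches home (0.156). Next I'll go to the knob.

Call:
{"op": "jog_arm", "data": {"steps": [[1, -0.04, 0, -0.01, 0, 0, 0], [1, -0.1, 0, -0.01, 0, 0, 0], [1, -0.15, -0.001, -0.01, 0, 0, 0], [1, -0.162, -0.002, 0, 0, 0, 0], [1, -0.162, -0.002, 0.02, 0, 0, 0], [1, -0.162, -0.002, 0.07, 0, 0, 0], [1, -0.162, -0.002, 0.11, 0, 0, 0], [1, -0.162, -0.002, 0.125, 0, 0, 0], [1, -0.162, -0.002, 0.125, 0, 0, 0]]}}

```text
time_s: 11.7
position: [0.5333, -0.0312, 0.1194]
ee_rot: [-0.001, 0.92, 0.391, -0.002]
contact_force: [1.0, -0.7, -0.2]
finger_gap: 1.001
grasp_force: 0.0
```

```bash
python3 - <<'E'
from h import *
brief()
c=look("side"); P=cloud(c);Z=P[...,2]; hsv=cv2.cvtColor(c["pixels"],cv2.COLOR_BGR2HSV);H,S,V=[hsv[...,i].astype(int) for i in range(3)]
cv2.imwrite("pics/s4.png",cv2.resize(c["pixels"][110:270,220:380],(560,560)))
E
```

```text
t 11.7 p [ 0.5333 -0.0312  0.1194] yh -43.96 F [ 1.  -0.7 -0.2] M [-0.04  0.01  0.01] gap 1.001 gf 0.0
```

View pics/s4.png

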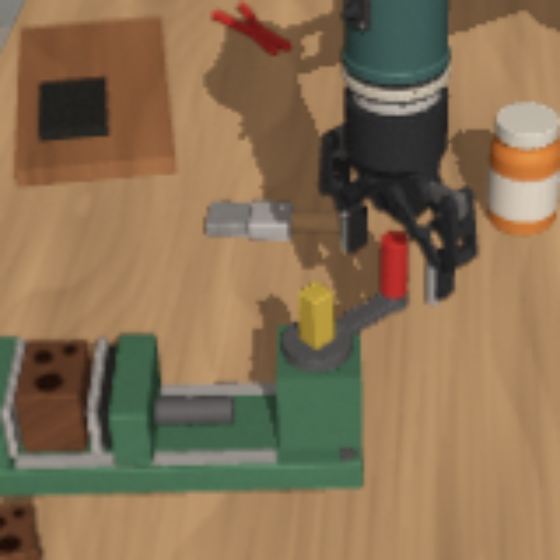

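The fingers straddle the red knob at (395,265). I'll raise the tool 3 mm and close.

Call:
{"op": "jog_arm", "data": {"steps": [[1, 0.002, 0, -0.007, 0, 0, 0], [0.5, 0.002, 0, -0.007, 0, 0, 0], [0.1, 0.002, 0, -0.007, 0, 0, 0], [0.1, 0.002, 0, -0.007, 0, 0, 0], [0.1, 0.002, 0, -0.007, 0, 0, 0], [0.1, 0.002, 0, -0.007, 0, 0, 0], [0.1, 0.002, 0, -0.007, 0, 0, 0]]}}

```text
time_s: 12.45
position: [0.5353, -0.0313, 0.1256]
ee_rot: [0.0, 0.92, 0.391, 0.0]
contact_force: [-2.0, 0.1, 2.7]
finger_gap: 0.239
grasp_force: 58.5
```

```bash
cat >> h.py <<'E'
def arc(t0,t1,n,k=.08):
    """tool-axis shifts carrying the knob clockwise from crank heading t0 to t1 deg, n rows; eased"""
    s=brief(); R=rot(s["ee_rot"]); d=lambda t:k*np.array([np.cos(np.radians(t)),np.sin(np.radians(t)),0])
    for t in np.linspace(t0,t1,n+1)[1:]: print(round(t,1),(R.inv().apply(d(t)-d(t0))/.5).round(3).tolist()[:2])
E
python3 -c "
from h import *
arc(-134,-224,12)"
```

```text
t 12.45 p [ 0.5353 -0.0313  0.1256] yh -44.0 F [-2.   0.1  2.7] M [-0.04  0.16  0.01] gap 0.239 gf 58.5
-141.5 [0.001, -0.021]
-149.0 [0.005, -0.041]
-156.5 [0.012, -0.061]
-164.0 [0.021, -0.08]
-171.5 [0.033, -0.097]
-179.0 [0.047, -0.113]
-186.5 [0.063, -0.127]
-194.0 [0.08, -0.139]
-201.5 [0.099, -0.148]
-209.0 [0.119, -0.155]
-216.5 [0.139, -0.159]
-224.0 [0.16, -0.16]
```

Call:
{"op": "jog_arm", "data": {"steps": [[0.1, 0.001, -0.021, 0, 0, 0, 0], [0.1, 0.005, -0.041, 0, 0, 0, 0], [0.1, 0.012, -0.061, 0, 0, 0, 0], [0.1, 0.021, -0.08, 0, 0, 0, 0], [0.1, 0.033, -0.097, 0, 0, 0, 0], [0.1, 0.047, -0.113, 0, 0, 0, 0], [0.1, 0.063, -0.127, 0, 0, 0, 0], [0.1, 0.08, -0.139, 0, 0, 0, 0], [0.1, 0.099, -0.148, 0, 0, 0, 0], [0.1, 0.119, -0.155, 0, 0, 0, 0], [0.1, 0.139, -0.159, 0, 0, 0, 0], [0.1, 0.16, -0.16, 0, 0, 0, 0], [0.1, 0.16, -0.16, 0, 0, 0, 0]]}}

```text
time_s: 13.75
position: [0.5342, 0.0833, 0.1253]
ee_rot: [-0.0, 0.92, 0.391, 0.0]
contact_force: [1.3, -1.9, 3.7]
finger_gap: 0.241
grasp_force: 58.9
```

```bash
python3 - <<'E'
from h import *
arc(-224,-314,12)
c=look("side"); P=cloud(c);Z=P[...,2]; hsv=cv2.cvtColor(c["pixels"],cv2.COLOR_BGR2HSV);H,S,V=[hsv[...,i].astype(int) for i in range(3)]
y=P[(np.hypot(P[...,0]-.59,P[...,1]-.025)<.04)&(H>20)&(H<36)&(S>150)&(Z>.11)]; print("yel",np.median(y,0),np.percentile(y[:,2],98))
for n in ("side0",):
    a=dict(np.load(n+".npz"))
    for cc in(a,c):
        Q=cloud(cc); h=cv2.cvtColor(cc["pixels"],cv2.COLOR_BGR2HSV); g=(h[...,0]>65)&(h[...,0]<95)&(h[...,1]>80)&(abs(Q[...,2]-.082)<.005)&(Q[...,0]>.64)&(Q[...,0]<.79)&(abs(Q[...,1]-.03)<.06)
        print("jaw top x",len(Q[g]),np.percentile(Q[g][:,0],[5,50,95]).round(4))
E
```

```text
t 13.75 p [0.5342 0.0833 0.1253] yh -43.94 F [ 1.3 -1.9  3.7] M [-0.51 -0.36  0.05] gap 0.241 gf 58.9
-231.5 [0.021, 0.001]
-239.0 [0.041, 0.005]
-246.5 [0.061, 0.012]
-254.0 [0.08, 0.022]
-261.5 [0.097, 0.033]
-269.0 [0.113, 0.047]
-276.5 [0.127, 0.063]
-284.0 [0.138, 0.08]
-291.5 [0.148, 0.099]
-299.0 [0.154, 0.119]
-306.5 [0.158, 0.139]
-314.0 [0.16, 0.16]
yel [0.58915275 0.03237657 0.13955559] 0.15842134993875961
jaw top x 263 [0.7179 0.7315 0.7447]
jaw top x 264 [0.7211 0.7348 0.7485]
```

Call:
{"op": "jog_arm", "data": {"steps": [[0.1, 0.021, 0.001, 0, 0, 0, 0], [0.1, 0.041, 0.005, 0, 0, 0, 0], [0.1, 0.061, 0.012, 0, 0, 0, 0], [0.1, 0.08, 0.022, 0, 0, 0, 0], [0.1, 0.097, 0.033, 0, 0, 0, 0], [0.1, 0.113, 0.047, 0, 0, 0, 0], [0.1, 0.127, 0.063, 0, 0, 0, 0], [0.1, 0.138, 0.08, 0, 0, 0, 0], [0.1, 0.148, 0.099, 0, 0, 0, 0], [0.1, 0.154, 0.119, 0, 0, 0, 0], [0.1, 0.158, 0.139, 0, 0, 0, 0], [0.1, 0.16, 0.16, 0, 0, 0, 0], [0.1, 0.16, 0.16, 0, 0, 0, 0]]}}

```text
time_s: 15.1
position: [0.6458, 0.085, 0.1251]
ee_rot: [-0.002, 0.921, 0.39, -0.001]
contact_force: [-1.2, 0.4, 4.8]
finger_gap: 0.243
grasp_force: 59.1
```

```bash
cat >> h.py <<'E'
def chk(t):
    s=robot.state(); a=np.radians(t); F=s["contact_force"]
    print("pull cw",round(-(F[0]*np.sin(a)-F[1]*np.cos(a)),2),"radial",round(F[0]*np.cos(a)+F[1]*np.sin(a),2))
    c=look("side"); Q=cloud(c); h=cv2.cvtColor(c["pixels"],cv2.COLOR_BGR2HSV)
    g=(h[...,0]>65)&(h[...,0]<95)&(h[...,1]>80)&(abs(Q[...,2]-.082)<.005)&(Q[...,0]>.64)&(Q[...,0]<.79)&(abs(Q[...,1]-.03)<.06)
    print("jaw",len(Q[g]),np.percentile(Q[g][:,0],[5,50,95]).round(4))
    b=(h[...,0]<18)&(abs(Q[...,2]-.086)<.006)&(Q[...,0]>.74)&(Q[...,0]<.85)&(abs(Q[...,1]-.03)<.045)
    print("block",b.sum(),np.percentile(Q[b][:,0],[5,50,95]).round(4)); return c
E
python3 - <<'E'
from h import *
arc(-314,-404,12)
c=chk(-314); cv2.imwrite("pics/s5.png",cv2.resize(c["pixels"][110:270,200:360],(560,560)))
E
```

```text
t 15.1 p [0.6458 0.085  0.1251] yh -44.06 F [-1.2  0.4  4.8] M [-0.12  0.34 -0.03] gap 0.243 gf 59.1
-321.5 [-0.001, 0.021]
-329.0 [-0.005, 0.041]
-336.5 [-0.012, 0.061]
-344.0 [-0.021, 0.08]
-351.5 [-0.033, 0.097]
-359.0 [-0.047, 0.113]
-366.5 [-0.062, 0.127]
-374.0 [-0.08, 0.139]
-381.5 [-0.099, 0.148]
-389.0 [-0.118, 0.155]
-396.5 [-0.139, 0.159]
-404.0 [-0.16, 0.16]
pull cw 1.21 radial -0.55
jaw 266 [0.7251 0.7384 0.7521]
block 402 [0.7665 0.7919 0.8222]
```

View pics/s5.png

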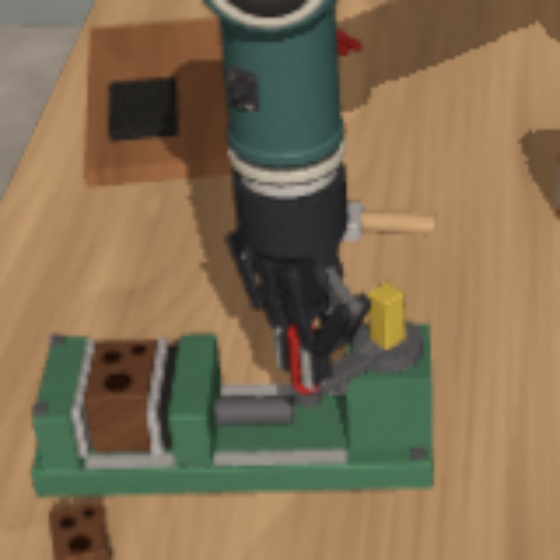

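The jaw has advanced about 7 mm. The flange is still flush (yellow head at (387,315)) and the jaw is close to the block at (120,395). One more quarter turn.

Call:
{"op": "jog_arm", "data": {"steps": [[0.1, -0.001, 0.021, 0, 0, 0, 0], [0.1, -0.005, 0.041, 0, 0, 0, 0], [0.1, -0.012, 0.061, 0, 0, 0, 0], [0.1, -0.021, 0.08, 0, 0, 0, 0], [0.1, -0.033, 0.097, 0, 0, 0, 0], [0.1, -0.047, 0.113, 0, 0, 0, 0], [0.1, -0.062, 0.127, 0, 0, 0, 0], [0.1, -0.08, 0.139, 0, 0, 0, 0], [0.1, -0.099, 0.148, 0, 0, 0, 0], [0.1, -0.118, 0.155, 0, 0, 0, 0], [0.1, -0.139, 0.159, 0, 0, 0, 0], [0.1, -0.16, 0.16, 0, 0, 0, 0], [0.1, -0.16, 0.16, 0, 0, 0, 0], [0.1, -0.16, 0.16, 0, 0, 0, 0]]}}

```text
time_s: 16.55
position: [0.65, -0.0278, 0.1258]
ee_rot: [-0.001, 0.921, 0.39, 0.002]
contact_force: [4.8, 0.7, 1.8]
finger_gap: 0.244
grasp_force: 58.9
```

```bash
python3 - <<'E'
from h import *
arc(-404,-449,6)
c=chk(-404)
E
```

```text
t 16.55 p [ 0.65   -0.0278  0.1258] yh -44.07 F [4.8 0.7 1.8] M [ 0.4  -0.83 -0.08] gap 0.244 gf 58.9
-411.5 [-0.021, -0.001]
-419.0 [-0.041, -0.005]
-426.5 [-0.061, -0.012]
-434.0 [-0.08, -0.021]
-441.5 [-0.097, -0.033]
-449.0 [-0.113, -0.047]
pull cw 3.85 radial 2.91
jaw 262 [0.7288 0.7427 0.756 ]
block 394 [0.7678 0.7939 0.8222]
```

Call:
{"op": "jog_arm", "data": {"steps": [[0.1, -0.021, -0.001, 0, 0, 0, 0], [0.1, -0.041, -0.005, 0, 0, 0, 0], [0.1, -0.061, -0.012, 0, 0, 0, 0], [0.1, -0.08, -0.021, 0, 0, 0, 0], [0.1, -0.08, -0.021, 0, 0, 0, 0], [0.1, -0.08, -0.021, 0, 0, 0, 0]]}}

```text
time_s: 17.2
position: [0.6148, -0.0504, 0.1258]
ee_rot: [0.001, 0.921, 0.39, 0.002]
contact_force: [5.6, -1.4, 1.5]
finger_gap: 0.241
grasp_force: 58.9
```

```bash
python3 - <<'E'
from h import *
arc(-434,-464,6)
c=chk(-434)
E
```

```text
t 17.2 p [ 0.6148 -0.0504  0.1258] yh -44.03 F [ 5.6 -1.4  1.5] M [-0.08 -1.04  0.  ] gap 0.241 gf 58.9
-439.0 [-0.012, -0.007]
-444.0 [-0.023, -0.016]
-449.0 [-0.033, -0.025]
-454.0 [-0.043, -0.036]
-459.0 [-0.051, -0.047]
-464.0 [-0.059, -0.059]
pull cw 5.05 radial 2.86
jaw 268 [0.7307 0.7436 0.7573]
block 394 [0.7674 0.7935 0.8222]
```

Call:
{"op": "jog_arm", "data": {"steps": [[0.1, -0.012, -0.007, 0, 0, 0, 0], [0.1, -0.023, -0.016, 0, 0, 0, 0], [0.1, -0.033, -0.025, 0, 0, 0, 0], [0.1, -0.043, -0.036, 0, 0, 0, 0], [0.1, -0.051, -0.047, 0, 0, 0, 0], [0.1, -0.051, -0.047, 0, 0, 0, 0], [0.1, -0.051, -0.047, 0, 0, 0, 0]]}}

```text
time_s: 17.95
position: [0.5808, -0.0534, 0.1259]
ee_rot: [0.002, 0.921, 0.391, 0.002]
contact_force: [6.8, -4.3, 0.1]
finger_gap: 0.241
grasp_force: 59.0
```

```bash
python3 - <<'E'
from h import *
brief(); c=chk(-459)
E
```

```text
t 17.95 p [ 0.5808 -0.0534  0.1259] yh -44.0 F [ 6.8 -4.3  0.1] M [-0.77 -1.36  0.01] gap 0.241 gf 59.0
pull cw 7.34 radial 3.16
jaw 258 [0.7316 0.745  0.7581]
block 395 [0.7673 0.7931 0.8224]
```

Call:
{"op": "jog_arm", "data": {"steps": [[0.1, 0, 0, 0, 0, 0, 0], [0.1, 0, 0, 0, 0, 0, 0], [0.1, 0, 0, 0, 0, 0, 0]]}}

```text
time_s: 18.3
position: [0.5808, -0.0534, 0.1259]
ee_rot: [0.002, 0.921, 0.391, 0.002]
contact_force: [5.5, -5.2, 0.2]
finger_gap: 0.237
grasp_force: 59.0
```

```bash
python3 - <<'E'
from h import *
for i in range(4): brief(); c=chk(-457.5)
arc(-457.5,-447.5,2)
E
```

```text
t 18.3 p [ 0.5808 -0.0534  0.1259] yh -44.0 F [ 5.5 -5.2  0.2] M [-0.69 -1.26  0.03] gap 0.237 gf 59.0
pull cw 6.18 radial 4.44
jaw 264 [0.7317 0.7445 0.7586]
block 399 [0.767  0.7939 0.8223]
t 18.35 p [ 0.5808 -0.0535  0.1258] yh -44.0 F [ 6.2 -4.2 -0.6] M [-0.7  -1.28 -0.01] gap 0.239 gf 59.0
pull cw 6.7 radial 3.32
jaw 264 [0.7313 0.7447 0.7585]
block 397 [0.7669 0.7937 0.8221]
t 18.4 p [ 0.5808 -0.0534  0.1259] yh -44.0 F [ 6.8 -4.5  0.4] M [-0.73 -1.29 -0.06] gap 0.244 gf 59.0
pull cw 7.34 radial 3.59
jaw 267 [0.7311 0.745  0.7584]
block 398 [0.7674 0.793  0.8227]
t 18.45 p [ 0.5808 -0.0534  0.1258] yh -44.0 F [ 7.  -4.2  0. ] M [-0.67 -1.3   0.01] gap 0.245 gf 59.0
pull cw 7.44 radial 3.28
jaw 262 [0.7316 0.7451 0.7582]
block 395 [0.7672 0.7933 0.8226]
t 18.5 p [ 0.5808 -0.0534  0.1258] yh -44.0 F [ 6.7 -4.   0.8] M [-0.7  -1.35  0.03] gap 0.244 gf 59.0
-452.5 [0.009, 0.011]
-447.5 [0.018, 0.021]
```

Call:
{"op": "jog_arm", "data": {"steps": [[0.35, 0, 0, 0, 0, 0, 0], [0.6, 0, 0, 0, 0, 0, 0], [1, 0, 0, 0, 0, 0, 0], [1, 0, 0, 0, 0, 0, 0], [1, 0, 0, 0, 0, 0, 0], [1, 0, 0, 0, 0, 0, 0], [1, 0, 0, -0.03, 0, 0, 0], [1, 0, 0, -0.1, 0, 0, 0], [1, 0, 0, -0.18, 0, 0, 0], [1, -0.1, 0, -0.24, 0, 0, 0], [1, -0.16, 0.08, -0.24, 0, 0, 0], [1, -0.16, 0.16, -0.24, 0, 0, 0], [1, -0.16, 0.16, -0.24, 0, 0, 0], [1, -0.16, 0.16, -0.24, 0, 0, 0]]}}

```text
time_s: 19.9
position: [0.5805, -0.1665, 0.246]
ee_rot: [-0.0, 0.921, 0.39, 0.0]
contact_force: [0.0, 0.2, 0.7]
finger_gap: 1.001
grasp_force: 0.0
```

```bash
python3 - <<'E'
from h import *
brief(); c=chk(0); d=look("top")
P=cloud(c);Z=P[...,2];hsv=cv2.cvtColor(c["pixels"],cv2.COLOR_BGR2HSV);H,S=hsv[...,0],hsv[...,1]
y=P[(np.hypot(P[...,0]-.59,P[...,1]-.025)<.04)&(H>20)&(H<36)&(S>150)&(Z>.11)]; print("yel",np.percentile(y[:,2],98))
w=(np.hypot(P[...,0]-.59,P[...,1]-.025)<.11); r=P[w&((H<5)|(H>175))&(S>150)&(Z>.1)&(Z<.175)]; print("knob",np.median(r,0))
a=c["pixels"][100:300,200:400]; b=d["pixels"][80:280,200:400]
cv2.imwrite("pics/end.png",cv2.resize(np.hstack([a,b]),(800,400)))
E
```

```text
t 19.9 p [ 0.5805 -0.1665  0.246 ] yh -44.09 F [0.  0.2 0.7] M [0.05 0.07 0.01] gap 1.001 gf 0.0
pull cw 0.23 radial 0.01
jaw 265 [0.7289 0.7426 0.756 ]
block 402 [0.7664 0.7925 0.8219]
yel 0.15782355758736294
knob [ 0.65720582 -0.00564008  0.14779047]
```

View pics/end.png

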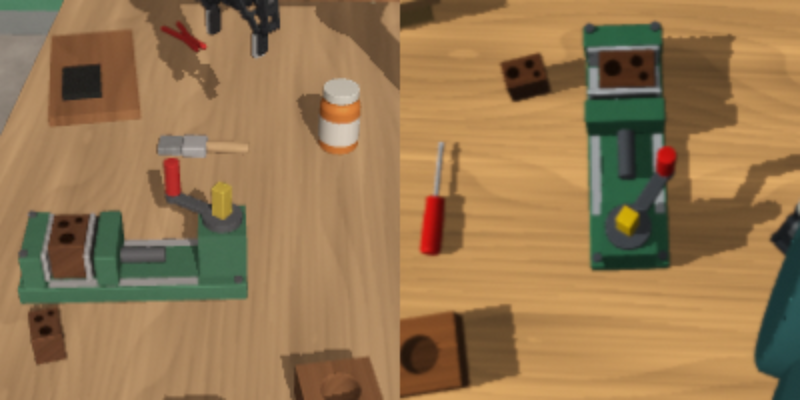

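The end view shows the crank still flush on the vice (yellow head at (627,220), right half), but the knob has sprung back to (667,160). I'll check whether it is still moving.

```bash
cat >> h.py <<'E'
def knob():
    d=look("top"); h=cv2.cvtColor(d["pixels"],cv2.COLOR_BGR2HSV); P=cloud(d)
    m=((h[...,0]<5)|(h[...,0]>175))&(h[...,1]>180)&(h[...,2]>90)&(P[...,2]>.155)&(P[...,2]<.18)
    y=(h[...,0]>20)&(h[...,0]<36)&(h[...,1]>150)&(abs(P[...,2]-.156)<.006)&(abs(P[...,0]-.59)<.04)
    q,r=[onz(d,[np.argwhere(k).mean(0)[::-1]],z)[0] for k,z in((m,.166),(y,.156))]
    v=q-r; print(round(robot.state()["time_s"],2),"knob",q.round(4),"head",r.round(4),"heading",np.degrees(np.arctan2(v[1],v[0])).round(2),"r",np.hypot(*v[:2]).round(4),m.sum(),y.sum()); return d
E
python3 - <<'E'
from h import *
knob()
for i in range(8): look("top")
knob(); chk(0)
E
```

```text
20.05 knob [ 0.6575 -0.0144  0.166 ] head [0.589  0.0249 0.156 ] heading -29.85 r 0.079 69 83
20.5 knob [ 0.6575 -0.0144  0.166 ] head [0.5892 0.0249 0.156 ] heading -29.94 r 0.0788 69 84
pull cw -0.37 radial -0.06
jaw 263 [0.7288 0.7423 0.7565]
block 393 [0.7674 0.7938 0.822 ]
```

```bash
python3 - <<'E'
from h import *
plan([[.66,-.0135,.205],[.66,-.0135,.125]],-90); brief()
E
```

```text
[0.3296, -0.0968, 0.0805] [-0.0, 0.0, 0.2557]
[0.3296, -0.0968, 0.2405] [-0.0, 0.0, 0.2557]
t 20.55 p [ 0.5804 -0.1657  0.2453] yh -43.98 F [-1.3 -0.  -0.6] M [-0.03  0.01  0.03] gap 0.997 gf 0.0
```

Call:
{"op": "jog_arm", "data": {"steps": [[1, 0.05, -0.015, 0.01, 0, 0, 0.04], [1, 0.12, -0.035, 0.03, 0, 0, 0.08], [1, 0.2, -0.06, 0.05, 0, 0, 0.12], [1, 0.27, -0.08, 0.06, 0, 0, 0.16], [1, 0.32, -0.095, 0.07, 0, 0, 0.2], [1, 0.33, -0.097, 0.08, 0, 0, 0.24], [1, 0.33, -0.097, 0.08, 0, 0, 0.256], [1, 0.33, -0.097, 0.08, 0, 0, 0.256], [1, 0.33, -0.097, 0.08, 0, 0, 0.256]]}}

```text
time_s: 21.45
position: [0.6602, -0.0136, 0.2053]
ee_rot: [0.0, 1.0, -0.0, -0.0]
contact_force: [-0.4, 0.1, -0.8]
finger_gap: 0.997
grasp_force: 0.0
```

```bash
python3 - <<'E'
from h import *
plan([[.66,-.0135,.125]],-90); brief()
E
```

```text
[-0.0003, -0.0001, 0.1606] [0.0, 0.0, -0.0]
t 21.45 p [ 0.6602 -0.0136  0.2053] yh -90.0 F [-0.4  0.1 -0.8] M [-0.05  0.04 -0.02] gap 0.997 gf 0.0
```

Call:
{"op": "jog_arm", "data": {"steps": [[1, 0, 0, 0.05, 0, 0, 0], [1, 0, 0, 0.1, 0, 0, 0], [1, 0, 0, 0.14, 0, 0, 0], [1, 0, 0, 0.16, 0, 0, 0], [1, 0, 0, 0.16, 0, 0, 0], [0.5, 0, 0, 0.16, 0, 0, 0], [0.1, 0, 0, 0.16, 0, 0, 0], [0.1, 0, 0, 0.16, 0, 0, 0], [0.1, 0, 0, 0.16, 0, 0, 0], [0.1, 0, 0, 0.16, 0, 0, 0], [0.1, 0, 0, 0.16, 0, 0, 0], [0.1, 0, 0, 0.16, 0, 0, 0]]}}

```text
time_s: 22.65
position: [0.6608, -0.0135, 0.1262]
ee_rot: [0.0, 1.0, -0.001, 0.001]
contact_force: [0.3, -0.8, 3.9]
finger_gap: 0.246
grasp_force: 58.5
```

```bash
cat >> h.py <<'E'
def feel(c0=(.591,.0263),L=.19):
    F=[];M=[]
    for i in range(4):
        s=robot.state(); F.append(s["contact_force"]); M.append(s["moment"]); look("top")
    F=np.mean(F,0); M=np.mean(M,0); v=s["position"][:2]-c0; t=np.arctan2(v[1],v[0]); G=[-M[1]/L,M[0]/L]
    pull=lambda f:round(-(f[0]*np.sin(t)-f[1]*np.cos(t)),2)
    print("t",s["time_s"],"tcp",s["position"].round(4),"heading",np.degrees(t).round(1),"r",np.hypot(*v).round(4),"pull",pull(F),"by moment",pull(G),"F",F.round(1),"M",M.round(2),"gap",round(s["finger_gap"],3),"gf",round(s["grasp_force"],1))
E
python3 - <<'E'
from h import *
feel(); arc(-30,-48,3); arc(-30,-70,6)
E
```

```text
t 22.8 tcp [ 0.6608 -0.0135  0.1261] heading -29.7 r 0.0804 pull 0.09 by moment 0.41 F [ 0.5 -0.2  4.3] M [ 0.06 -0.04  0.01] gap 0.241 gf 58.5
t 22.85 p [ 0.6608 -0.0135  0.1261] yh -90.07 F [ 1.3 -0.4  5.1] M [-0.01  0.    0.03] gap 0.239 gf 58.5
-36.0 [-0.009, 0.014]
-42.0 [-0.02, 0.027]
-48.0 [-0.031, 0.039]
t 22.85 p [ 0.6608 -0.0135  0.1261] yh -90.07 F [ 1.3 -0.4  5.1] M [-0.01  0.    0.03] gap 0.239 gf 58.5
-36.7 [-0.01, 0.016]
-43.3 [-0.022, 0.03]
-50.0 [-0.036, 0.043]
-56.7 [-0.051, 0.054]
-63.3 [-0.067, 0.063]
-70.0 [-0.084, 0.07]
```

Call:
{"op": "jog_arm", "data": {"steps": [[0.1, -0.009, 0.014, 0, 0, 0, 0], [0.1, -0.02, 0.027, 0, 0, 0, 0], [0.1, -0.031, 0.039, 0, 0, 0, 0], [0.1, -0.031, 0.039, 0, 0, 0, 0], [0.1, -0.031, 0.039, 0, 0, 0, 0]]}}

```text
time_s: 23.35
position: [0.6465, -0.0324, 0.1262]
ee_rot: [-0.001, 1.0, -0.001, 0.002]
contact_force: [4.4, 2.4, 3.1]
finger_gap: 0.241
grasp_force: 58.7
```

```bash
python3 - <<'E'
from h import *
feel(); chk(-48); arc(-48,-78,4)
E
```

```text
t 23.5 tcp [ 0.6464 -0.0324  0.1262] heading -46.6 r 0.0807 pull 5.02 by moment 5.01 F [4.7 2.3 3.1] M [ 0.59 -0.75  0.03] gap 0.24 gf 58.7
pull cw 5.52 radial 1.24
jaw 262 [0.7291 0.7425 0.7566]
block 395 [0.7675 0.7936 0.8228]
t 23.6 p [ 0.6465 -0.0324  0.1262] yh -90.09 F [4.7 1.9 3.4] M [ 0.61 -0.73 -0.03] gap 0.239 gf 58.7
-55.5 [-0.016, 0.013]
-63.0 [-0.034, 0.024]
-70.5 [-0.054, 0.032]
-78.0 [-0.074, 0.038]
```

```bash
python3 - <<'E'
from h import *
arc(-47,-60,4); arc(-60,-48,8)
E
```

```text
t 23.6 p [ 0.6465 -0.0324  0.1262] yh -90.09 F [4.7 1.9 3.4] M [ 0.61 -0.73 -0.03] gap 0.239 gf 58.7
-50.2 [-0.007, 0.006]
-53.5 [-0.014, 0.012]
-56.8 [-0.021, 0.017]
-60.0 [-0.029, 0.022]
t 23.6 p [ 0.6465 -0.0324  0.1262] yh -90.09 F [4.7 1.9 3.4] M [ 0.61 -0.73 -0.03] gap 0.239 gf 58.7
-58.5 [0.004, -0.002]
-57.0 [0.007, -0.004]
-55.5 [0.011, -0.007]
-54.0 [0.014, -0.009]
-52.5 [0.017, -0.012]
-51.0 [0.021, -0.014]
-49.5 [0.024, -0.017]
-48.0 [0.027, -0.02]
```

Call:
{"op": "jog_arm", "data": {"steps": [[0.1, -0.007, 0.006, 0, 0, 0, 0], [0.1, -0.014, 0.012, 0, 0, 0, 0], [0.1, -0.021, 0.017, 0, 0, 0, 0], [0.1, -0.029, 0.022, 0, 0, 0, 0], [0.1, -0.029, 0.022, 0, 0, 0, 0], [0.1, -0.029, 0.022, 0, 0, 0, 0]]}}

```text
time_s: 24.2
position: [0.6325, -0.0432, 0.1262]
ee_rot: [-0.001, 1.0, -0.001, 0.003]
contact_force: [7.1, 1.9, 2.5]
finger_gap: 0.239
grasp_force: 58.6
```

```bash
python3 - <<'E'
from h import *
feel(); chk(-59)
E
```

```text
t 24.35 tcp [ 0.6326 -0.0432  0.1262] heading -59.1 r 0.081 pull 6.74 by moment 6.72 F [6.2 2.7 2.4] M [ 0.71 -1.06 -0.  ] gap 0.242 gf 58.6
pull cw 6.63 radial 0.1
jaw 263 [0.7301 0.7432 0.7565]
block 391 [0.7669 0.7935 0.8226]
```

Call:
{"op": "jog_arm", "data": {"steps": [[0.1, 0.002, -0.001, 0, 0, 0, 0], [0.1, 0.004, -0.002, 0, 0, 0, 0], [0.1, 0.006, -0.003, 0, 0, 0, 0], [0.1, 0.007, -0.004, 0, 0, 0, 0], [0.1, 0.007, -0.004, 0, 0, 0, 0]]}}

```text
time_s: 24.95
position: [0.6337, -0.0424, 0.126]
ee_rot: [0.0, 1.0, -0.001, 0.0]
contact_force: [0.7, -0.4, 6.5]
finger_gap: 0.242
grasp_force: 59.0
```

```bash
python3 - <<'E'
from h import *
feel(); chk(-56)
E
```

```text
t 25.1 tcp [ 0.6338 -0.0424  0.126 ] heading -58.1 r 0.0809 pull 0.29 by moment 1.03 F [ 0.7 -0.6  6.5] M [ 0.15 -0.14  0.02] gap 0.244 gf 59.0
pull cw 1.09 radial 1.08
jaw 263 [0.7296 0.7439 0.7565]
block 400 [0.7669 0.7929 0.8227]
```

Letting back about 1° took the pull from 6.7 N to nearly 0, so it holds when let down gently. I'll ease off slightly more and release slowly.

Call:
{"op": "jog_arm", "data": {"steps": [[0.1, 0.001, -0.001, 0, 0, 0, 0], [0.1, 0.002, -0.001, 0, 0, 0, 0], [0.1, 0.002, -0.001, 0, 0, 0, 0], [0.1, 0.002, -0.001, 0, 0, 0, 0]]}}

```text
time_s: 25.6
position: [0.6343, -0.0421, 0.126]
ee_rot: [0.0, 1.0, -0.001, -0.0]
contact_force: [-0.7, -0.9, 6.8]
finger_gap: 0.241
grasp_force: 59.0
```

```bash
python3 - <<'E'
from h import *
feel()
E
```

```text
t 25.75 tcp [ 0.6343 -0.0421  0.126 ] heading -57.6 r 0.081 pull -0.41 by moment 0.17 F [-0.1 -0.6  6.7] M [0.07 0.   0.01] gap 0.246 gf 59.0
```

Call:
{"op": "jog_arm", "data": {"steps": [[0.26, 0, 0, 0, 0, 0, 0], [0.28, 0, 0, 0, 0, 0, 0], [0.3, 0, 0, 0, 0, 0, 0], [0.32, 0, 0, 0, 0, 0, 0], [0.35, 0, 0, 0, 0, 0, 0], [0.4, 0, 0, 0, 0, 0, 0], [0.5, 0, 0, 0, 0, 0, 0], [0.6, 0, 0, 0, 0, 0, 0], [0.7, 0, 0, 0, 0, 0, 0], [0.7, 0, 0, 0, 0, 0, 0]]}}

```text
time_s: 26.8
position: [0.6348, -0.0417, 0.1256]
ee_rot: [0.0, 1.0, -0.001, 0.0]
contact_force: [-0.7, -0.7, -0.9]
finger_gap: 0.7
grasp_force: 0.0
```

Call:
{"op": "jog_arm", "data": {"steps": [[0.7, 0, 0, -0.02, 0, 0, 0], [0.7, 0, 0, -0.06, 0, 0, 0], [0.7, 0, 0, -0.11, 0, 0, 0], [0.7, 0, 0, -0.17, 0, 0, 0], [0.7, 0, 0, -0.23, 0, 0, 0], [0.7, 0, 0, -0.23, 0, 0, 0], [0.7, -0.04, 0.08, -0.23, 0, 0, 0], [0.7, -0.08, 0.17, -0.23, 0, 0, 0], [0.7, -0.1, 0.25, -0.23, 0, 0, 0], [0.7, -0.1, 0.25, -0.23, 0, 0, 0], [0.7, -0.1, 0.25, -0.23, 0, 0, 0]]}}

```text
time_s: 27.9
position: [0.584, -0.1672, 0.2401]
ee_rot: [-0.0, 1.0, -0.002, -0.0]
contact_force: [0.2, 0.7, -0.2]
finger_gap: 0.698
grasp_force: 0.0
```

```bash
python3 - <<'E'
from h import *
brief(); d=knob(); chk(0)
for i in range(6): look("top")
knob()
E
```

```text
t 27.9 p [ 0.584  -0.1672  0.2401] yh -90.22 F [ 0.2  0.7 -0.2] M [ 0.04 -0.08  0.01] gap 0.698 gf 0.0
27.95 knob [ 0.6573 -0.0139  0.166 ] head [0.589  0.0249 0.156 ] heading -29.61 r 0.0785 70 83
pull cw -0.65 radial -0.42
jaw 262 [0.7288 0.742  0.756 ]
block 391 [0.7672 0.7921 0.822 ]
28.35 knob [ 0.6573 -0.0138  0.166 ] head [0.5893 0.0248 0.156 ] heading -29.58 r 0.0783 70 84
```

Both releases settled at the same place (heading about -30°, about 28° back from the last tightening). That is where spindle friction balances the clamp. When I re-felt the crank after the first release, it took 5 N right after the slack, so the jaw is still on the block. The flange is flush, and the block and bystanders are as they were, so I'll hand in.

```bash
python3 -c "
from station import robot
print(robot.close_job())"
```

```text
the job is handed in; nothing more can be done
None
```

The job is handed in at about 28 s: the crank is seated flush and left on the vice, and the block is clamped, but more lightly than I turned it, because the crank sprang back about 28° when I let go of the knob. I turned to roughly 6.7–7.3 N at the knob (the guide is 5–7 N); I estimate about 60 N is left on the block, a figure worked out from the stated spindle friction and not measured.

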